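# Screw the battery cap onto the kit rover

### The job

Close the rover's battery tube: set the loose orange screw cap squarely on the white threaded neck, turn it gently backward (counter-clockwise from above) until you feel it drop off the thread start (by luck it may drop as you set it down), then screw it forward (clockwise) until it is fully home, and let go. Go easy on it until the thread has caught: pressing hard on it, or turning it hard against a stop, strips the plastic. Leave the other loose things on the table where they are.

Things in the scene. Friction and masses are not known exactly. Their poses are not given: they have to be found in the camera images.
- cap_centre (a point): centre of the loose orange ribbed cap: upright cylinder, 54 mm across, 38 mm high, 75 to 115 g, open side down on the table; this point is on its axis, half-way up, 19 mm above its underside. The top 14 mm is solid, below is a skirt with three thread lugs inside, evenly spaced (lug angles not given). Grip it across its diameter anywhere on the side; a 45 N grip holds.
- neck_rim (a point): centre of the top rim of the white neck on the rover's battery tube, 105 mm above the table, z up. cap_centre stands 7 mm above it while the lugs ride on the flat top of the thread (10 mm on a blunt end), 1.5 to 2 mm below after the drop, 5 mm below when home. Three equal starts, their angle hidden and different each time: 110 degrees back at most finds a gap; the gap has 0.23 rad of play, then a stop.
- rover: the kit rover, held in a cradle and fixed: clear plates 225 x 105 mm, two black wheels, four brass posts to 82 mm; the upright battery tube, 54 mm across, in its middle carries the neck; origin on the table under the neck. After the drop the cap goes forward 75 to 95 degrees to tight, sinking 3.75 mm a radian against a spring (5 N when home). Forward before the drop meets a blunt stop. Over 45 N on the thread before it has caught strips it.
- spare_wheel: a loose spare wheel lying flat, black tyre and white hub, 54 mm across, 20 mm high, origin under its centre; it may lie where the cap lay another time, 10 to 20 cm from the cap. to be left alone.
- module_a: a sensor block of two clear plates, 44 x 36 x 30 mm, origin under its middle, loose; to be left alone.
- module_b: a sensor block of two clear plates, 44 x 36 x 30 mm, origin under its middle, loose; to be left alone.
- module_c: a sensor block of two clear plates, 44 x 36 x 30 mm, origin under its middle, loose; to be left alone.
- mouse: a black computer mouse, 110 x 60 x 36 mm, origin under its middle, loose; to be left alone.
- phone: a black phone lying flat, 146 x 70 x 8 mm, origin under its middle, loose; to be left alone.
- driver: a screwdriver lying flat, 170 mm long, origin under its middle, loose; to be left alone.
Not all that is in view belongs to the job. There is more than one size of the part that bears cap_centre; the job needs the largest.

How it is judged:
On the way:
1. the cap has dropped off the thread start, level on the neck (z of cap_centre in the frame of neck_rim between -0.007 and 0 m and horizontal distance between cap_centre and neck_rim below 0.003 m and angle between cap_centre's own z axis and vertical below 0.08 rad), for 0.1 s.
At the end, for the whole second after the job is handed in: the cap is screwed fully home on the neck and at rest: its centre 3.8 to 7 mm below the rim's level (5 mm when tight), within 3 mm of the neck's axis, tilted by less than 0.05 rad (z of cap_centre in the frame of neck_rim between -0.007 and -0.0038 m and horizontal distance between cap_centre and neck_rim below 0.003 m and angle between cap_centre's own z axis and vertical below 0.05 rad and linear speed of cap below 0.01 m/s); the robot touches nothing.
It fails at once if the thread is stripped: over 45 N between cap and rover before the thread has caught (cap centre higher than 2.5 mm below the rim) (contact force between cap and rover above 45 N and z of cap_centre in the frame of neck_rim above -0.0025 m).
It fails at once if another loose thing is moved by over 30 mm (distance of any of spare_wheel, module_a, module_b, module_c, mouse, phone, driver from where it was at the start of the episode above 0.03 m).
It also fails if it takes over 72 s, if anything falls off the work surface, if the arm or the gripper's body presses on something with over 40 N, if the wrist force passes 120 N, or if a joint passes its speed limit or range.

### The arm

A 6-joint arm with a two-finger parallel gripper is mounted at the origin on the work surface. World frame = base frame: x ahead of the robot, y to its left, z up, the work surface at z = 0. Lengths are in m, angles in rad, forces in N, time in s.
With the tool pointing down it reaches from about 0.25 to 0.725 m from the base axis. Payload 4 kg.
Tool frame: the origin (TCP) lies on the centre line of the jaws, within the pads' length; the fingertips stand 17 mm ahead of it and the grasp point (between the pads) lies 2 mm behind it; z points along the fingers, y is the line along which they close (so a half turn about z gives the same grasp; the last joint's range is limited). The gripper opens to 85 mm and grips with 20 to 120 N. Pads are 22 mm wide; open, the fingers measure 114 mm over their backs; the gripper's body (76 mm by 85 mm) begins 54 mm behind the grasp point. The pads swing forward as they close: fully open they stand 13 mm farther back than shut.
Start: joints at [-1.307, 0.241, 0.005, 1.335, 0, 1.571], TCP at [0.13, -0.483, 0.248] pointing down, gripper open.
Joint ranges: [-2.72, 2.72], [-1.05, 1.87], [-1.09, 1.28], [-1.99, 2.15], [-1.42, 1.44], [-3.14, 3.14]. Speed limits (rad/s): [2.79, 2.79, 3.14, 3.14, 3.14, 3.14].

### API

Orientations are given as a unit quaternion [x, y, z, w].
In Python, from workcell import bot, camera, get_calibration gives the robot as it stands.
- The arm moves only by the tool apply_moves, never from a script. Its argument "steps" is a list of rows, each a list of 3 entries, a list of its own where there are three numbers: the shift along the tool's x, y, z as a fraction of full scale, then the turn, a rotation vector about the tool's x, y, z as a fraction of full scale, then the opening, from 0 (shut) to 1 (fully open). A call has exactly 8 rows; each row shifts and turns the commanded pose from where the row before left it, along the tool's axes as they then stand; what a row does not reach is not made up. Full scale, the value 1, is 20 cm for a shift and pi rad for a turn. A row lasts 1/12 s, in which the tool goes at most 41.7 mm and 7.16 degrees, less where a joint would pass 70% of its speed; a pose out of reach is approached as far as the arm can. A call with a number of a shift or a turn outside -1 to 1 is refused whole. A call with a gripper value outside its range is refused whole. The fingers move at their own pace and stop on an object; the grip force is fixed at half the most. Time passes only in rows, so rows that do not move let the fingers close, or fill a call up. It gives the time, the measured TCP pose, the force, the opening and the grip force at its end, in the units of the state.
- bot.get_obs(): the state, without advancing time (a new reading comes with each control period).
- camera(name): name is "scene" or "top" or "wrist"; returns (picture, depth): 480x640x3 uint8, red, green, blue; 480x640 float32, m along the optical axis (not along the pixel's ray), 0 where there is no reading.
- get_calibration(name): a dict with "fov_y" (degrees; the focal length in pixels is half the picture's height over the tangent of half this angle, whatever the lens; pixels are square), "cx", "cy" (the principal point, pixels), "rvec" (rotation vector, rad) and "tvec" (3), from world to camera coordinates, as OpenCV has them. Camera axes: x right, y down, z forward; pixel columns grow to the right and rows downward; lengths in m; the calibration is good to about 2 mm. A picture is of the moment at which its call begins: read the wrist's pose just before it. get_calibration takes no time and is no camera call; for the wrist camera it gives the pose at the moment of the call.
- bot.job_done(): hands the job in; it is judged then, once.
The state is a dict: "clock": time; "joint_pos": joint angles; "joint_vel": joint speeds; "tau": joint torques, N m; "eef_pos": TCP position; "tool_rot": TCP orientation; "ft_force": force on the tool from outside, world axes, zero at the start; "ft_torque": the same for the moment, N m; "grip_width": finger opening in m; "grasp_force": force on a finger pad.
Only numpy, scipy, OpenCV 4.12 (cv2) and the standard library are available. Lean on these libraries where they do the work, as an engineer would, in place of code of your own. Each camera call takes 0.05 s, during which the arm holds its last target. There are 200 camera calls.

## Working session

There is one attempt and no reset: what is moved stays moved. The work goes in short steps, Python scripts to look and compute and a tool call to move; the robot and the scene stay as the last step left them, time stands still between calls to the robot, and variables do not carry over. Pictures are saved under pics/ and viewed, at most 10 in all, crops included, and the job is handed in when it is done.

Besides the shell and the picture viewer there is one more tool, called by a JSON object that holds its "op" and its "data", one argument or row to a line. apply_moves: Moves the arm, as the interface text tells. Its arguments: {"type":"object","properties":{"steps":{"type":"array"}},"required":["steps"]}

```bash
mkdir -p pics
cat > h.py <<'E'
import numpy as np,cv2
from workcell import bot,camera,get_calibration
def K(c):
    f=240/np.tan(np.radians(c['fov_y'])/2); return f
def pts(name,d,c=None):
    c=c or get_calibration(name); f=K(c)
    v,u=np.mgrid[0:480,0:640]
    P=np.stack([(u-c['cx'])/f*d,(v-c['cy'])/f*d,d],-1)
    R=cv2.Rodrigues(np.array(c['rvec'],float))[0]
    return (P-np.array(c['tvec']).reshape(3))@R
def save(n,im): cv2.imwrite('pics/'+n,im[...,::-1])
E
python3 - <<'E'
from h import *
a,d=camera('top'); b,e=camera('scene')
save('top.png',a);save('scene.png',b)
np.savez('s.npz',a=a,d=d,b=b,e=e)
print(bot.get_obs()); print(get_calibration('top'))
P=pts('top',d)
hsv=cv2.cvtColor(a,cv2.COLOR_RGB2HSV)
m=cv2.inRange(hsv,(3,120,90),(22,255,255))
n,l,s,c=cv2.connectedComponentsWithStats(m)
for i in range(1,n):
    if s[i,4]>40:
        q=P[(l==i)&(d>0)]; print(s[i],c[i],q.mean(0),np.percentile(q,[3,97],axis=0).round(3))
E
```

```text
{'clock': 0.1, 'joint_pos': array([-1.30698436e+00,  2.41336429e-01,  3.84223674e-03,  1.33522611e+00,
        8.50856977e-06,  1.57079337e+00]), 'joint_vel': array([ 1.25155099e-04, -1.40876228e-03,  3.69095703e-03,  6.13757431e-04,
       -1.39520545e-03, -9.55846132e-05]), 'tau': array([-1.21474000e-03, -3.73137474e+01,  2.53010595e+01,  1.08502872e-02,
        1.87503517e-06, -7.81798434e-06]), 'eef_pos': array([ 0.13023973, -0.48216817,  0.2474962 ]), 'tool_rot': array([ 9.91312360e-01,  1.31525207e-01, -1.22305522e-04, -9.54190474e-04]), 'ft_force': array([ 0.24090648,  0.41207752, -1.24459558]), 'ft_torque': array([-0.03907793, -0.03168118,  0.00829999]), 'grasp_force': 0.0, 'grip_width': 0.08529072691543715}
{'fov_y': 53.77485878133052, 'cx': 323.2152658371796, 'cy': 242.0834679769993, 'rvec': array([ 2.19610154, -2.14255993,  0.12064018]), 'tvec': array([-0.07255523,  0.56641684,  1.19127875])}
[431 260  20  19 282] [440.61347518 269.38297872] [ 0.50552506 -0.36371729  0.02261947] [[ 0.486 -0.391 -0.002]
 [ 0.528 -0.344  0.034]]
[367 284  18  18 273] [375.61538462 292.38095238] [ 0.44224686 -0.19626192  0.02237991] [[ 0.423 -0.219 -0.001]
 [ 0.462 -0.177  0.034]]
[399 285  25  24 476] [411.12394958 296.35084034] [ 0.43436914 -0.2859761   0.03164075] [[ 0.408 -0.318 -0.002]
 [ 0.461 -0.26   0.044]]
```

View pics/top.png

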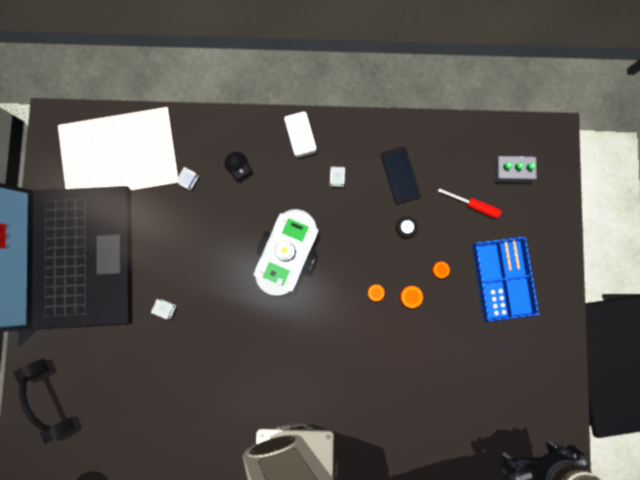

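View pics/scene.png

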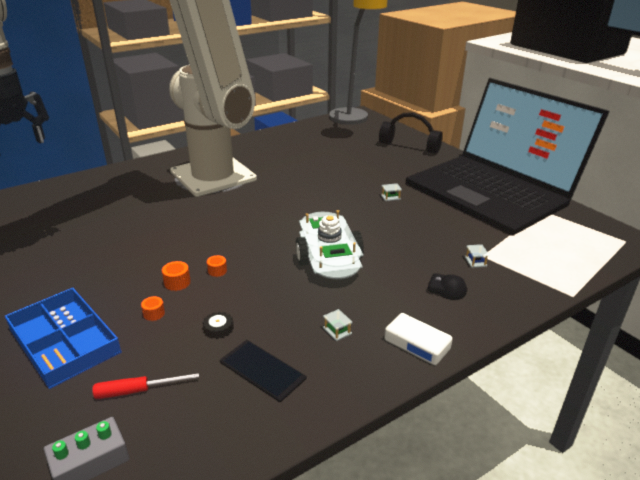

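The top view has three orange caps: (440,269), (376,292) and (411,296). The last is the largest at about 25 px, against 18–20 px for the others. The spare wheel is at (407,227), black and white, so it isn't a candidate. The rover neck is at (285,250). I'll check the choice in a close crop and measure both points.

Run:
```python
from h import *
z=np.load('s.npz');a,d,b,e=z['a'],z['d'],z['b'],z['e']
P=pts('top',d);Q=pts('scene',e)
hsv=cv2.cvtColor(a,cv2.COLOR_RGB2HSV)
for nm,im,W in(('top',a,P),('scene',b,Q)):
    m=cv2.inRange(cv2.cvtColor(im,cv2.COLOR_RGB2HSV),(3,120,90),(22,255,255))
    n,l,s,c=cv2.connectedComponentsWithStats(m)
    for i in range(1,n):
        if s[i,4]>150:
            q=W[l==i]; zt=np.percentile(q[:,2],90);t=q[(abs(q[:,2]-zt)<.004)]
            if zt<.06 and zt>0.02 and len(t)>20:
                print(nm,c[i].round(),'ztop',zt.round(4),'mid',((t.max(0)+t.min(0))/2).round(4),'mean',t.mean(0).round(4),'size',np.ptp(t,axis=0).round(3))
for nm,W in(('top',P),('scene',Q)):
    r=W.reshape(-1,3); k=(r[:,0]>.4)&(r[:,0]<.7)&(abs(r[:,1])<.15)&(r[:,2]>.09)&(r[:,2]<.16)
    t=r[k]; print(nm,len(t),np.histogram(t[:,2],bins=np.arange(.09,.161,.005)))
    for lo,hi in((.098,.111),(.111,.16)):
        u=t[(t[:,2]>lo)&(t[:,2]<hi)]
        if len(u):print(lo,u.mean(0).round(4),((u.max(0)+u.min(0))/2).round(4),np.ptp(u,axis=0).round(3))
o=np.hstack([cv2.resize(a[210:290,245:325],(400,400),interpolation=cv2.INTER_CUBIC),cv2.resize(a[235:335,360:460],(400,400),interpolation=cv2.INTER_CUBIC)])
save('crop.png',o)
```

```text
top [441. 269.] ztop 0.0324 mid [ 0.5047 -0.3641  0.032 ] mean [ 0.5035 -0.3634  0.0309] size [0.039 0.039 0.007]
top [376. 292.] ztop 0.0326 mid [ 0.4419 -0.1966  0.0321] mean [ 0.4408 -0.1968  0.031 ] size [0.038 0.036 0.007]
top [411. 296.] ztop 0.0424 mid [ 0.4329 -0.2854  0.0421] mean [ 0.4326 -0.2856  0.0408] size [0.051 0.053 0.007]
scene [216. 265.] ztop 0.0295 mid [ 0.4461 -0.1968  0.029 ] mean [ 0.4466 -0.1975  0.0284] size [0.043 0.041 0.007]
scene [176. 275.] ztop 0.039 mid [ 0.4369 -0.2866  0.0381] mean [ 0.4388 -0.287   0.0379] size [0.057 0.053 0.006]
scene [153. 308.] ztop 0.0295 mid [ 0.5094 -0.3639  0.0287] mean [ 0.5096 -0.3639  0.0285] size [0.044 0.039 0.006]
top 248 (array([ 29,  48,  45, 103,  23,   0,   0,   0,   0,   0,   0,   0,   0,
         0]), array([0.09 , 0.095, 0.1  , 0.105, 0.11 , 0.115, 0.12 , 0.125, 0.13 ,
       0.135, 0.14 , 0.145, 0.15 , 0.155, 0.16 ]))
0.098 [0.5371 0.0344 0.1059] [0.5367 0.035  0.1045] [0.039 0.041 0.013]
0.111 [0.5381 0.0352 0.1124] [0.5367 0.0355 0.1128] [0.012 0.015 0.003]
scene 233 (array([52, 58, 59, 63,  1,  0,  0,  0,  0,  0,  0,  0,  0,  0]), array([0.09 , 0.095, 0.1  , 0.105, 0.11 , 0.115, 0.12 , 0.125, 0.13 ,
       0.135, 0.14 , 0.145, 0.15 , 0.155, 0.16 ]))
0.098 [0.5461 0.0318 0.1044] [0.5415 0.0357 0.1045] [0.036 0.037 0.012]
```

View pics/crop.png

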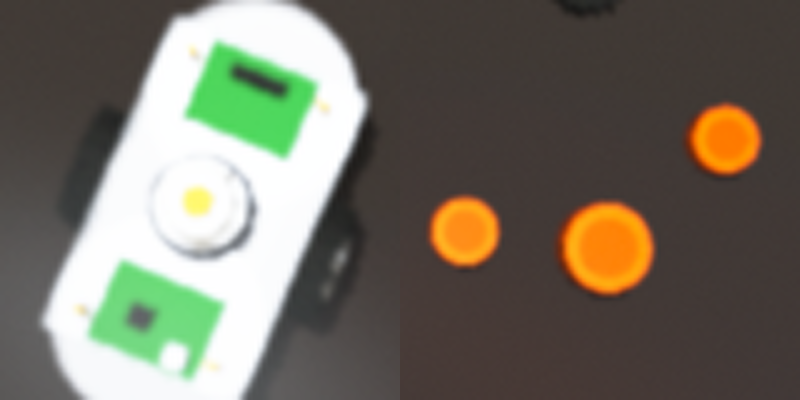

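The crop confirms it: the large cap is at (608,248) in the right panel, clearly bigger than its two look-alikes. Its top is at z≈0.04 and it measures 53 mm across, so cap_centre ≈ (0.434, -0.286). The neck (left panel, yellow dot at (198,202)) is at ≈ (0.538, 0.035), rim z≈0.105. Next I move above the cap.

{"op": "apply_moves", "data": {
  "steps": [
    [[0.19,-0.061,0],[0,0,0],1],
    [[0.19,-0.061,0],[0,0,0],1],
    [[0.19,-0.061,0],[0,0,0],1],
    [[0.19,-0.061,0],[0,0,0],1],
    [[0.19,-0.061,0],[0,0,0],1],
    [[0.19,-0.061,0],[0,0,0],1],
    [[0.19,-0.061,0],[0,0,0],1],
    [[0.19,-0.061,0],[0,0,0],1]
  ]
}}

```text
clock: 0.77
eef_pos: [0.3996, -0.3077, 0.2479]
tool_rot: [0.991, 0.131, -0.0, -0.0]
ft_force: [-0.2, -1.0, -0.3]
grip_width: 0.0853
grasp_force: 0.0
```

{"op": "apply_moves", "data": {
  "steps": [
    [[0,0,0],[0,0,-0.039],1],
    [[0,0,0],[0,0,-0.039],1],
    [[0,0,0],[0,0,-0.039],1],
    [[0,0,0],[0,0,-0.039],1],
    [[0,0,0],[0,0,-0.039],1],
    [[0,0,0],[0,0,-0.039],1],
    [[0,0,0],[0,0,-0.039],1],
    [[0,0,0],[0,0,-0.039],1]
  ]
}}

```text
clock: 1.43
eef_pos: [0.3981, -0.309, 0.2477]
tool_rot: [0.811, 0.585, -0.0, -0.001]
ft_force: [0.1, 0.1, -0.3]
grip_width: 0.0855
grasp_force: 0.0
```

{"op": "apply_moves", "data": {
  "steps": [
    [[0,0,0],[0,0,-0.039],1],
    [[0,0,0],[0,0,-0.039],1],
    [[0,0,0],[0,0,-0.039],1],
    [[0,0,0],[0,0,-0.039],1],
    [[0,0,0],[0,0,-0.039],1],
    [[0,0,0],[0,0,0],1],
    [[0,0,0],[0,0,0],1],
    [[0,0,0],[0,0,0],1]
  ]
}}

```text
clock: 2.1
eef_pos: [0.3983, -0.3091, 0.248]
tool_rot: [0.6, 0.8, 0.0, -0.0]
ft_force: [-0.6, 0.4, -0.8]
grip_width: 0.0853
grasp_force: 0.0
```

```bash
cat >> h.py <<'E'
def shot(name='wrist'):
    o=bot.get_obs(); c=get_calibration(name); im,d=camera(name)
    return o,c,im,d,pts(name,d,c)
def ray(c,u,v,z):
    R=cv2.Rodrigues(np.array(c['rvec'],float))[0];t=np.array(c['tvec']).reshape(3)
    C=-R.T@t; r=R.T@np.array([(u-c['cx'])/K(c),(v-c['cy'])/K(c),1]); return C+r*(z-C[2])/r[2]
E
python3 - <<'E'
from h import *
o,c,im,d,P=shot()
save('w1.png',im); print(o['eef_pos'],o['joint_pos'])
m=cv2.inRange(cv2.cvtColor(im,cv2.COLOR_RGB2HSV),(3,120,60),(22,255,255))
n,l,s,ce=cv2.connectedComponentsWithStats(m)
for i in range(1,n):
    if s[i,4]>300:
        q=P[l==i];zt=np.percentile(q[:,2],80);t=q[abs(q[:,2]-zt)<.003]
        print(s[i],ce[i],zt.round(4),((t.max(0)+t.min(0))/2).round(4),t.mean(0).round(4),np.ptp(t,axis=0).round(3))
R=cv2.Rodrigues(np.array(c['rvec']))[0];print('cam',-R.T@np.array(c['tvec']),R[2])
E
```

```text
[ 0.39826963 -0.30911507  0.24804542] [-6.60022004e-01  2.49414381e-01  1.58888761e-02  1.33788481e+00
 -5.55328062e-06  6.27575992e-01]
[337 169  47  57 303] [350.74917492 184.52805281] 0.0295 [ 0.4219 -0.2826  0.0295] [ 0.4152 -0.2778  0.0298] [0.027 0.043 0.006]
[386 265  45  39 443] [400.55079007 275.75620767] 0.0226 [ 0.5019 -0.3627  0.0226] [ 0.4951 -0.3551  0.0229] [0.031 0.036 0.006]
cam [ 0.37868484 -0.24783563  0.37394507] [ 0.07214653 -0.24818961 -0.96602112]
```

View pics/w1.png

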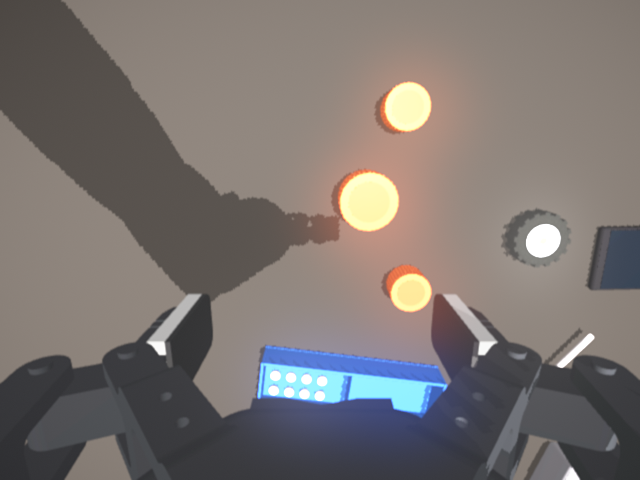

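The wrist view shows the large cap at (369,201), overexposed to yellow, with the small ones at (407,107) and (410,291). I'll refine it with a wider colour range.

```bash
cat >> h.py <<'E'
def capfit(c,im,P,lo,hi,zz,px=None):
    m=cv2.inRange(cv2.cvtColor(im,cv2.COLOR_RGB2HSV),(3,60,60),(35,255,255))
    n,l,s,ce=cv2.connectedComponentsWithStats(m)
    for i in range(1,n):
        if s[i,4]<800: continue
        t=((l==i)&(P[...,2]>lo)&(P[...,2]<hi)).astype(np.uint8)
        cs=cv2.findContours(t,cv2.RETR_EXTERNAL,cv2.CHAIN_APPROX_NONE)[0]
        if not cs: continue
        k=max(cs,key=cv2.contourArea)
        if len(k)<20: continue
        e=cv2.fitEllipse(k); X=np.array([ray(c,*p[0],zz) for p in k]); (x,y),r=cv2.minEnclosingCircle(X[:,:2].astype(np.float32))
        A=np.c_[2*X[:,:2],np.ones(len(X))];sol=np.linalg.lstsq(A,(X[:,:2]**2).sum(1),rcond=None)[0]
        print(ce[i].round(),'z',np.median(P[t>0][:,2]).round(4),'ell',ray(c,*e[0],zz).round(4),'circ',sol[:2].round(4),'r',np.sqrt(sol[2]+sol[:2]@sol[:2]).round(4))
E
python3 - <<'E'
from h import *
o,c,im,d,P=shot()
capfit(c,im,P,.027,.05,.038)
z=np.load('s.npz')
for n,a,d in(('top','a','d'),('scene','b','e')):
    c=get_calibration(n); print(n);capfit(c,z[a],pts(n,z[d],c),.030,.055,.038)
E
```

```text
[389. 196.] z 0.0378 ell [ 0.4349 -0.2874  0.038 ] circ [ 0.4351 -0.2879] r 0.0268
top
scene
[430.  61.] z 0.0428 ell [-0.3875  1.1795  0.038 ] circ [-0.3821  1.1882] r 0.1566
[192. 144.] z 0.0431 ell [ 0.0342 -0.0131  0.038 ] circ [ 0.0288 -0.0105] r 0.0406
[184. 278.] z 0.0374 ell [ 0.4424 -0.2886  0.038 ] circ [ 0.4418 -0.2884] r 0.029
```

{"op": "apply_moves", "data": {
  "steps": [
    [[0.013,0.052,0.18],[0,0,0],1],
    [[0.013,0.052,0.18],[0,0,0],1],
    [[0.013,0.052,0.18],[0,0,0],1],
    [[0.013,0.052,0.18],[0,0,0],1],
    [[0,0,0.1],[0,0,0],1],
    [[0,0,0.1],[0,0,0],1],
    [[0,0,0.1],[0,0,0],1],
    [[0,0,0.1],[0,0,0],1]
  ]
}}

```text
clock: 2.87
eef_pos: [0.4355, -0.2874, 0.0232]
tool_rot: [0.6, 0.8, -0.0, -0.0]
ft_force: [0.5, -0.5, 0.1]
grip_width: 0.0852
grasp_force: 0.0
```

{"op": "apply_moves", "data": {
  "steps": [
    [[0,0,0],[0,0,0],0],
    [[0,0,0],[0,0,0],0],
    [[0,0,0],[0,0,0],0],
    [[0,0,0],[0,0,0],0],
    [[0,0,0],[0,0,0],0],
    [[0,0,0],[0,0,0],0],
    [[0,0,0],[0,0,0],0],
    [[0,0,0],[0,0,0],0]
  ]
}}

```text
clock: 3.53
eef_pos: [0.4361, -0.2881, 0.0254]
tool_rot: [0.599, 0.801, 0.0, 0.001]
ft_force: [0.1, -0.1, 5.4]
grip_width: 0.0523
grasp_force: 63.1
```

{"op": "apply_moves", "data": {
  "steps": [
    [[0,0,-0.19],[0,0,0],0],
    [[0,0,-0.19],[0,0,0],0],
    [[0,0,-0.19],[0,0,0],0],
    [[0,0,-0.19],[0,0,0],0],
    [[0,0,-0.19],[0,0,0],0],
    [[0.156,0.105,0],[0,0,0],0],
    [[0.156,0.105,0],[0,0,0],0],
    [[0.156,0.105,0],[0,0,0],0]
  ]
}}

```text
clock: 4.2
eef_pos: [0.4698, -0.1795, 0.2153]
tool_rot: [0.6, 0.8, 0.0, 0.001]
ft_force: [0.6, 0.6, -0.8]
grip_width: 0.0523
grasp_force: 63.4
```

{"op": "apply_moves", "data": {
  "steps": [
    [[0.156,0.105,0],[0,0,0],0],
    [[0.156,0.105,0],[0,0,0],0],
    [[0.156,0.105,0],[0,0,0],0],
    [[0,0.15,0],[0,0,0],0],
    [[0,0.1,0],[0,0,0],0],
    [[0,0,0],[0,0,0],0],
    [[0,0,0],[0,0,0],0],
    [[0,0,0],[0,0,0],0]
  ]
}}

```text
clock: 4.87
eef_pos: [0.5505, -0.0584, 0.2137]
tool_rot: [0.599, 0.801, -0.001, -0.001]
ft_force: [-0.1, 0.1, -0.9]
grip_width: 0.0525
grasp_force: 63.4
```

Run:
```python
from h import *
o,c,im,d,P=shot()
save('w2.png',im); np.savez('w2.npz',im=im,d=d,**{k:np.array(v) for k,v in c.items()}); print(o['eef_pos'],o['joint_pos'],o['tool_rot'],o['ft_force'])
R=P.reshape(-1,3);k=(np.hypot(R[:,0]-.538,R[:,1]-.035)<.04)&(R[:,2]>.08)&(R[:,2]<.13)
print(k.sum(),np.histogram(R[k,2],bins=np.arange(.08,.131,.003)))
top=(abs(P[...,2]-.105)<.004)&(np.hypot(P[...,0]-.538,P[...,1]-.035)<.04)
v,u=np.nonzero(top);print(u.min(),u.max(),v.min(),v.max(),((P[top].max(0)+P[top].min(0))/2).round(4),np.ptp(P[top],axis=0))
capfit(c,im,P,.18,.28,o['eef_pos'][2]+.0126)
```

```text
[ 0.55054241 -0.0583861   0.21368246] [-1.05577984e-01  3.64701516e-01  8.60305737e-02  1.29423095e+00
 -1.52752950e-04  1.17958458e+00] [ 5.99263486e-01  8.00551160e-01 -6.04190223e-04 -8.65525821e-04] [-0.14114982  0.09577022 -0.89802179]
4202 (array([   9,   44,  133,    9,  463,  566,  110,  412, 1698,  706,   52,
          0,    0,    0,    0,    0]), array([0.08 , 0.083, 0.086, 0.089, 0.092, 0.095, 0.098, 0.101, 0.104,
       0.107, 0.11 , 0.113, 0.116, 0.119, 0.122, 0.125, 0.128]))
322 380 64 126 [0.54   0.0334 0.1051] [0.03545199 0.03542386 0.00788855]
[323. 319.] z 0.2266 ell [ 0.5474 -0.0535  0.2263] circ [ 0.5479 -0.0552] r 0.0288
[176. 319.] z 0.2433 ell [ 0.5039 -0.0727  0.2263] circ [ 0.5083 -0.0748] r 0.0059
```

View pics/w2.png

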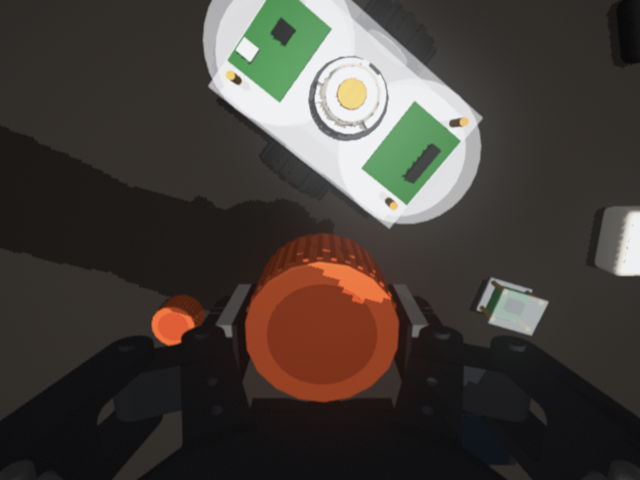

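The wrist view shows the cap held level and upright, top disc centred near (322,331). The neck rim is near (350,95), with thread lugs visible around it. I'll fit both tightly from this same image.

```bash
cat >> h.py <<'E'
def circ(X):
    for _ in range(6):
        A=np.c_[2*X[:,:2],np.ones(len(X))];s=np.linalg.lstsq(A,(X[:,:2]**2).sum(1),rcond=None)[0]
        r=np.sqrt(s[2]+s[:2]@s[:2]);e=np.hypot(*(X[:,:2]-s[:2]).T)-r
        X=X[abs(e)<max(2*np.median(abs(e)),.0004)]
    return s[:2].round(4),r.round(4),len(X)
def fitmask(c,t,zz):
    k=max(cv2.findContours(t.astype(np.uint8),cv2.RETR_EXTERNAL,cv2.CHAIN_APPROX_NONE)[0],key=cv2.contourArea)
    return circ(np.array([ray(c,*p[0],zz) for p in k]))
E
python3 - <<'E'
from h import *
z=np.load('w2.npz');c={k:z[k] if z[k].ndim else float(z[k]) for k in('fov_y','cx','cy','rvec','tvec')};im=z['im'];P=pts('wrist',z['d'],c)
zt=np.median(P[300:360,300:345,2]);print('captop z',zt)
q=P[290:370,280:365].reshape(-1,3);A=np.c_[q[:,:2],np.ones(len(q))];print('slope',np.linalg.lstsq(A,q[:,2],rcond=None)[0])
g=im.max(2);org=(im[...,0]>im[...,2].astype(int)*2)
print('cap',fitmask(c,org&(abs(P[...,2]-zt)<.004)&(np.hypot(P[...,0]-.55,P[...,1]+.057)<.04),zt))
for lo,hi,zz in((.1015,.12,.105),(.103,.12,.105),(.0985,.12,.105)):
  m=(P[...,2]>lo)&(P[...,2]<hi)&(np.hypot(P[...,0]-.54,P[...,1]-.034)<.035)
  print('neck',fitmask(c,m,zz))
r=cv2.resize(im[45:150,295:405],(660,630)) 
save('neck.png',r[:600])
E
```

```text
captop z 0.22689516005111168
slope [-0.07238645  0.23556962  0.28028632]
cap (array([ 0.5488, -0.0583]), np.float64(0.0267), 385)
neck (array([0.5398, 0.0331]), np.float64(0.0173), 164)
neck (array([0.5398, 0.0333]), np.float64(0.0168), 132)
neck (array([0.5397, 0.0331]), np.float64(0.0173), 147)
```

View pics/neck.png

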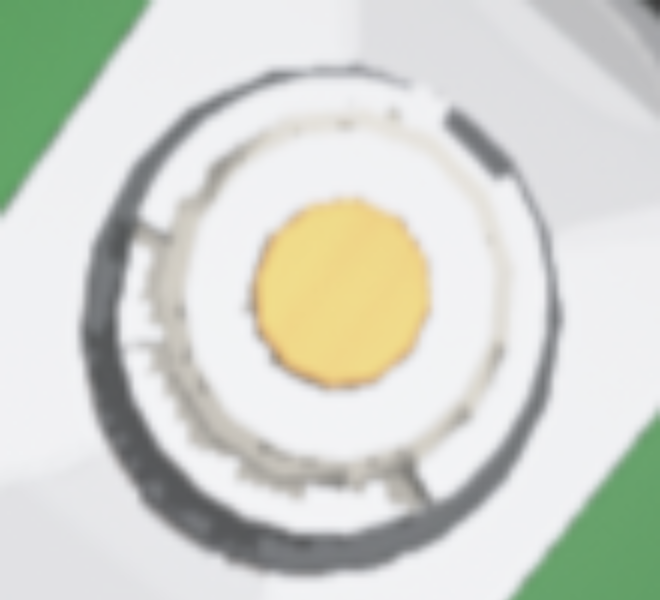

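{"op": "apply_moves", "data": {
  "steps": [
    [[0.151,0.0275,0],[0,0,0],0],
    [[0.151,0.0275,0],[0,0,0],0],
    [[0.151,0.0275,0],[0,0,0],0],
    [[0,0,0],[0,0,-0.038],0],
    [[0,0,0.14],[0,0,0],0],
    [[0,0,0.14],[0,0,0],0],
    [[0,0,0.14],[0,0,0],0],
    [[0,0,0],[0,0,0],0]
  ]
}}

```text
clock: 5.58
eef_pos: [0.5382, 0.0336, 0.1256]
tool_rot: [0.551, 0.835, -0.001, -0.004]
ft_force: [-0.1, -0.1, -1.4]
grip_width: 0.0526
grasp_force: 63.7
```

Run:
```python
from h import *
o=bot.get_obs();print(o['eef_pos'],o['ft_force'],o['ft_torque'],o['joint_pos'])
a,d=camera('scene');b,_=camera('top');o2,c,im,dd,P=shot()
o=np.hstack([cv2.resize(a[175:285,280:390],(400,400),interpolation=cv2.INTER_CUBIC),cv2.resize(b[210:290,245:325],(400,400),interpolation=cv2.INTER_CUBIC)])
save('hover.png',o)
```

```text
[0.53819268 0.03359932 0.12563017] [-0.12998199 -0.12918229 -1.44544517] [ 0.11048754  0.05356107 -0.02029746] [ 0.06069146  0.40582052 -0.09357317  1.07896034  0.00311975  1.22693611]
```

View pics/hover.png

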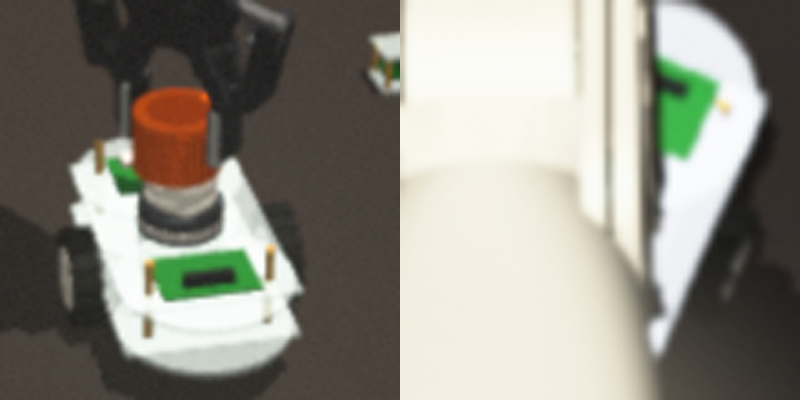

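Run:
```python
from h import *
o=bot.get_obs();print(o['clock'],o['eef_pos'],o['tool_rot'],o['ft_force'],o['joint_vel'])
```

```text
5.7333 [0.54129153 0.03244914 0.13091548] [ 5.50852228e-01  8.34602693e-01 -4.05438921e-04 -5.25634011e-05] [-0.31710887  0.40401699 -1.54214339] [ 1.93297315e-05 -1.55304319e-02  2.89532137e-02  3.80778064e-04
 -1.11611107e-03  1.58569085e-03]
```

{"op": "apply_moves", "data": {
  "steps": [
    [[0.003,0,0.01],[0,0,0],0],
    [[0,0,0.01],[0,0,0],0],
    [[0,0,0.01],[0,0,0],0],
    [[0,0,0.005],[0,0,0],0],
    [[0,0,0.005],[0,0,0],0],
    [[0,0,0.005],[0,0,0],0],
    [[0,0,0],[0,0,0],0],
    [[0,0,0],[0,0,0],0]
  ]
}}

```text
clock: 6.4
eef_pos: [0.5415, 0.0339, 0.1212]
tool_rot: [0.55, 0.835, -0.0, -0.0]
ft_force: [0.6, -0.4, 0.0]
grip_width: 0.0521
grasp_force: 63.8
```

{"op": "apply_moves", "data": {
  "steps": [
    [[0,0,0.004],[0,0,0],0],
    [[0,0,0],[0,0,0],0],
    [[0,0,0.004],[0,0,0],0],
    [[0,0,0],[0,0,0],0],
    [[0,0,0.004],[0,0,0],0],
    [[0,0,0],[0,0,0],0],
    [[0,0,0],[0,0,0],0],
    [[0,0,0],[0,0,0],0]
  ]
}}

```text
clock: 7.07
eef_pos: [0.5415, 0.0338, 0.1189]
tool_rot: [0.55, 0.835, -0.0, -0.0]
ft_force: [0.7, -0.9, -0.8]
grip_width: 0.0523
grasp_force: 63.8
```

{"op": "apply_moves", "data": {
  "steps": [
    [[0,0,0.003],[0,0,0],0],
    [[0,0,0],[0,0,0],0],
    [[0,0,0.003],[0,0,0],0],
    [[0,0,0],[0,0,0],0],
    [[0,0,0],[0,0,0],0],
    [[0,0,0],[0,0,0],0],
    [[0,0,0],[0,0,0],0],
    [[0,0,0],[0,0,0],0]
  ]
}}

```text
clock: 7.73
eef_pos: [0.5416, 0.0338, 0.1178]
tool_rot: [0.55, 0.835, 0.0, 0.0]
ft_force: [-0.5, 0.4, -0.2]
grip_width: 0.0523
grasp_force: 63.9
```

{"op": "apply_moves", "data": {
  "steps": [
    [[0,0,0.003],[0,0,0],0],
    [[0,0,0],[0,0,0],0],
    [[0,0,0.003],[0,0,0],0],
    [[0,0,0],[0,0,0],0],
    [[0,0,0],[0,0,0],0],
    [[0,0,0],[0,0,0],0],
    [[0,0,0],[0,0,0],0],
    [[0,0,0],[0,0,0],0]
  ]
}}

```text
clock: 8.4
eef_pos: [0.5418, 0.0339, 0.1171]
tool_rot: [0.55, 0.835, 0.0, 0.0]
ft_force: [-1.7, 0.0, 5.1]
grip_width: 0.0522
grasp_force: 64.3
```

{"op": "apply_moves", "data": {
  "steps": [
    [[0,0,0],[0,0,-0.007],0],
    [[0,0,0],[0,0,-0.007],0],
    [[0,0,0],[0,0,-0.007],0],
    [[0,0,0],[0,0,-0.007],0],
    [[0,0,0],[0,0,-0.007],0],
    [[0,0,0],[0,0,-0.007],0],
    [[0,0,0],[0,0,-0.007],0],
    [[0,0,0],[0,0,0],0]
  ]
}}

```text
clock: 9.07
eef_pos: [0.5414, 0.0338, 0.1163]
tool_rot: [0.484, 0.875, -0.0, -0.0]
ft_force: [-0.4, -0.3, -1.0]
grip_width: 0.0528
grasp_force: 63.9
```

```bash
cat > o.py <<'E'
from h import *
o=bot.get_obs();q=o['tool_rot'];print(o['eef_pos'].round(4),'yaw',round(2*np.arctan2(q[1],q[0]),3),'F',o['ft_force'].round(1),'T',o['ft_torque'].round(2),'j6',o['joint_pos'][5].round(3))
E
python3 o.py
```

```text
[0.5414 0.0338 0.1163] yaw 2.131 F [-0.4 -0.3 -1. ] T [ 0.01  0.01 -0.03] j6 1.073
```

Contact force has vanished, so this is probably the gap. I'll lower gently to check.

{"op": "apply_moves", "data": {
  "steps": [
    [[0,0,0.004],[0,0,0],0],
    [[0,0,0],[0,0,0],0],
    [[0,0,0.004],[0,0,0],0],
    [[0,0,0],[0,0,0],0],
    [[0,0,0],[0,0,0],0],
    [[0,0,0],[0,0,0],0],
    [[0,0,0],[0,0,0],0],
    [[0,0,0],[0,0,0],0]
  ]
}}

```text
clock: 9.73
eef_pos: [0.5416, 0.0339, 0.1149]
tool_rot: [0.485, 0.875, 0.0, 0.0]
ft_force: [0.4, -0.2, -0.7]
grip_width: 0.0525
grasp_force: 63.9
```

{"op": "apply_moves", "data": {
  "steps": [
    [[0,0,0.004],[0,0,0],0],
    [[0,0,0],[0,0,0],0],
    [[0,0,0.004],[0,0,0],0],
    [[0,0,0],[0,0,0],0],
    [[0,0,0.004],[0,0,0],0],
    [[0,0,0],[0,0,0],0],
    [[0,0,0],[0,0,0],0],
    [[0,0,0],[0,0,0],0]
  ]
}}

```text
clock: 10.4
eef_pos: [0.5415, 0.0339, 0.1125]
tool_rot: [0.485, 0.875, 0.0, -0.0]
ft_force: [-0.8, -0.0, -1.3]
grip_width: 0.0526
grasp_force: 63.9
```

{"op": "apply_moves", "data": {
  "steps": [
    [[0,0,0.004],[0,0,0],0],
    [[0,0,0],[0,0,0],0],
    [[0,0,0.004],[0,0,0],0],
    [[0,0,0],[0,0,0],0],
    [[0,0,0.003],[0,0,0],0],
    [[0,0,0],[0,0,0],0],
    [[0,0,0],[0,0,0],0],
    [[0,0,0],[0,0,0],0]
  ]
}}

```text
clock: 11.07
eef_pos: [0.5415, 0.0339, 0.1103]
tool_rot: [0.485, 0.875, 0.0, -0.0]
ft_force: [-0.1, -0.1, -1.5]
grip_width: 0.0523
grasp_force: 63.9
```

{"op": "apply_moves", "data": {
  "steps": [
    [[0,0,0.003],[0,0,0],0],
    [[0,0,0],[0,0,0],0],
    [[0,0,0.003],[0,0,0],0],
    [[0,0,0],[0,0,0],0],
    [[0,0,0.003],[0,0,0],0],
    [[0,0,0],[0,0,0],0],
    [[0,0,0],[0,0,0],0],
    [[0,0,0],[0,0,0],0]
  ]
}}

```text
clock: 11.73
eef_pos: [0.5418, 0.0339, 0.1093]
tool_rot: [0.485, 0.875, 0.0, 0.0]
ft_force: [-1.3, 0.1, 5.4]
grip_width: 0.0523
grasp_force: 64.4
```

{"op": "apply_moves", "data": {
  "steps": [
    [[0,0,0],[0,0,0.012],0],
    [[0,0,0],[0,0,0.012],0],
    [[0,0,0],[0,0,0.012],0],
    [[0,0,0.0007],[0,0,0.012],0],
    [[0,0,0.0007],[0,0,0.012],0],
    [[0,0,0.0007],[0,0,0.012],0],
    [[0,0,0.0007],[0,0,0.012],0],
    [[0,0,0],[0,0,0],0]
  ]
}}

```text
clock: 12.4
eef_pos: [0.5425, 0.0338, 0.1092]
tool_rot: [0.596, 0.803, 0.001, 0.001]
ft_force: [0.4, 0.4, 6.3]
grip_width: 0.0525
grasp_force: 64.5
```

```bash
python3 o.py
```

```text
[0.5425 0.0338 0.1092] yaw 1.865 F [0.4 0.4 6.3] T [ 0.03  0.28 -0.06] j6 1.339
```

{"op": "apply_moves", "data": {
  "steps": [
    [[0,0,0.0008],[0,0,0.013],0],
    [[0,0,0.0008],[0,0,0.013],0],
    [[0,0,0.0008],[0,0,0.013],0],
    [[0,0,0.0008],[0,0,0.013],0],
    [[0,0,0.0008],[0,0,0.013],0],
    [[0,0,0.0008],[0,0,0.013],0],
    [[0,0,0],[0,0,0],0],
    [[0,0,0],[0,0,0],0]
  ]
}}

```text
clock: 13.07
eef_pos: [0.5424, 0.034, 0.1083]
tool_rot: [0.689, 0.725, 0.001, 0.001]
ft_force: [-0.5, 0.2, 5.2]
grip_width: 0.0528
grasp_force: 64.5
```

```bash
python3 o.py
```

```text
[0.5424 0.034  0.1083] yaw 1.621 F [-0.5  0.2  5.2] T [ 0.01  0.29 -0.11] j6 1.583
```

{"op": "apply_moves", "data": {
  "steps": [
    [[0,0,0.0008],[0,0,0.013],0],
    [[0,0,0.0008],[0,0,0.013],0],
    [[0,0,0.0008],[0,0,0.013],0],
    [[0,0,0.0008],[0,0,0.013],0],
    [[0,0,0.0008],[0,0,0.013],0],
    [[0,0,0.0008],[0,0,0.013],0],
    [[0,0,0.0008],[0,0,0.013],0],
    [[0,0,0],[0,0,0],0]
  ]
}}

```text
clock: 13.73
eef_pos: [0.5423, 0.034, 0.1072]
tool_rot: [0.786, 0.618, 0.001, 0.001]
ft_force: [-1.1, 0.4, 6.5]
grip_width: 0.0526
grasp_force: 64.5
```

```bash
python3 o.py
```

```text
[0.5423 0.034  0.1072] yaw 1.334 F [-1.1  0.4  6.5] T [-0.01  0.33 -0.07] j6 1.87
```

{"op": "apply_moves", "data": {
  "steps": [
    [[0,0,0.0008],[0,0,0.013],0],
    [[0,0,0.0008],[0,0,0.013],0],
    [[0,0,0.0008],[0,0,0.013],0],
    [[0,0,0.0008],[0,0,0.013],0],
    [[0,0,0.0008],[0,0,0.013],0],
    [[0,0,0.0008],[0,0,0.013],0],
    [[0,0,0.0008],[0,0,0.013],0],
    [[0,0,0],[0,0,0],0]
  ]
}}

```text
clock: 14.4
eef_pos: [0.5422, 0.034, 0.1064]
tool_rot: [0.866, 0.5, 0.001, 0.0]
ft_force: [-2.4, 0.1, 9.9]
grip_width: 0.0523
grasp_force: 64.7
```

```bash
python3 o.py
```

```text
[0.5422 0.034  0.1064] yaw 1.048 F [-2.4  0.1  9.9] T [ 0.04  0.55 -0.03] j6 2.156
```

{"op": "apply_moves", "data": {
  "steps": [
    [[0,0,0.0004],[0,0,0.01],0],
    [[0,0,0.0004],[0,0,0.01],0],
    [[0,0,0.0004],[0,0,0.01],0],
    [[0,0,0.0004],[0,0,0.01],0],
    [[0,0,0.0004],[0,0,0.01],0],
    [[0,0,0.0004],[0,0,0.01],0],
    [[0,0,0],[0,0,0],0],
    [[0,0,0],[0,0,0],0]
  ]
}}

```text
clock: 15.07
eef_pos: [0.5421, 0.0341, 0.1064]
tool_rot: [0.909, 0.417, 0.001, 0.0]
ft_force: [-3.7, 1.9, 11.6]
grip_width: 0.0518
grasp_force: 64.9
```

```bash
python3 o.py
```

```text
[0.5421 0.0341 0.1064] yaw 0.861 F [-3.7  1.9 11.6] T [ 0.09  0.83 -0.05] j6 2.343
```

{"op": "apply_moves", "data": {
  "steps": [
    [[0,0,0.0003],[0,0,0.01],0],
    [[0,0,0.0003],[0,0,0.01],0],
    [[0,0,0.0003],[0,0,0.01],0],
    [[0,0,0.0003],[0,0,0.01],0],
    [[0,0,0],[0,0,0.01],0],
    [[0,0,0],[0,0,0],0],
    [[0,0,0],[0,0,0],0],
    [[0,0,0],[0,0,0],0]
  ]
}}

```text
clock: 15.73
eef_pos: [0.542, 0.0341, 0.1064]
tool_rot: [0.939, 0.345, 0.001, 0.0]
ft_force: [-4.3, 0.8, 13.3]
grip_width: 0.0521
grasp_force: 65.2
```

```bash
cat >> o.py <<'E'
o,c,im,d,P=shot()
zt=np.median(P[320:345,310:335,2]);org=(im[...,0]>im[...,2].astype(int)*2)
print('captop z',zt, fitmask(c,org&(abs(P[...,2]-zt)<.006)&(np.hypot(P[...,0]-.541,P[...,1]-.033)<.04),.119))
a,_=camera('scene')
save('chk%d.png'%int(o['clock']*10),np.hstack([cv2.resize(a[175:285,280:390],(400,400),interpolation=cv2.INTER_CUBIC),cv2.resize(im,(400,400))]))
E
python3 o.py; ls pics
```

```text
[0.542  0.0341 0.1064] yaw 0.704 F [-4.3  0.8 13.3] T [ 0.05  0.94 -0.08] j6 2.501
captop z 0.1197072472211363 (array([0.542 , 0.0336]), np.float64(0.027), 289)
chk157.png
crop.png
hover.png
neck.png
scene.png
top.png
w1.png
w2.png
```

{"op": "apply_moves", "data": {
  "steps": [
    [[0,0,0],[0,0,0.01],0],
    [[0,0,0],[0,0,0.01],0],
    [[0,0,0],[0,0,0.01],0],
    [[0,0,0],[0,0,0.01],0],
    [[0,0,0],[0,0,0.01],0],
    [[0,0,0],[0,0,0.01],0],
    [[0,0,0],[0,0,0],0],
    [[0,0,0],[0,0,0],0]
  ]
}}

```text
clock: 16.5
eef_pos: [0.5415, 0.034, 0.1064]
tool_rot: [0.967, 0.255, 0.001, 0.0]
ft_force: [-7.1, -0.0, 14.5]
grip_width: 0.0522
grasp_force: 65.3
```

```bash
python3 o.py; mv pics/chk16*.png pics/chkb.png; ls pics
```

```text
[0.5415 0.034  0.1064] yaw 0.516 F [-7.1 -0.  14.5] T [-0.01  1.17  0.21] j6 2.688
captop z 0.11966700571445274 (array([0.5416, 0.0333]), np.float64(0.027), 278)
chk157.png
chkb.png
crop.png
hover.png
neck.png
scene.png
top.png
w1.png
w2.png
```

View pics/chkb.png

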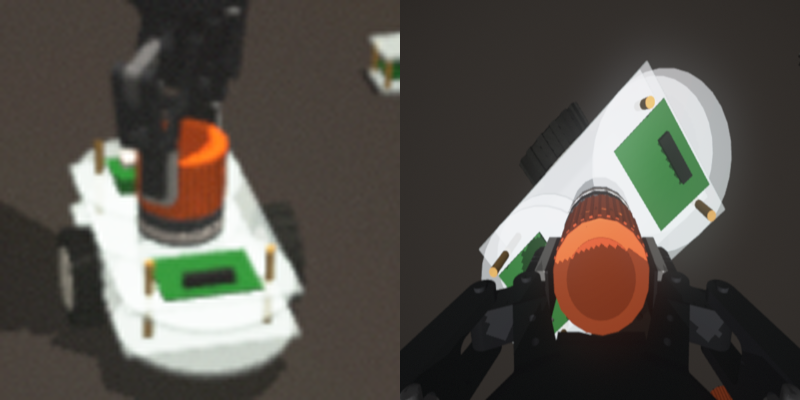

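{"op": "apply_moves", "data": {
  "steps": [
    [[0,0,0],[0,0,0.01],0],
    [[0,0,0],[0,0,0.01],0],
    [[0,0,0],[0,0,0.01],0],
    [[0,0,0],[0,0,0.01],0],
    [[0,0,0],[0,0,0.01],0],
    [[0,0,0],[0,0,0],0],
    [[0,0,0],[0,0,0],0],
    [[0,0,0],[0,0,0],0]
  ]
}}

```text
clock: 17.27
eef_pos: [0.5423, 0.0351, 0.1062]
tool_rot: [0.984, 0.18, 0.002, -0.001]
ft_force: [-3.6, 2.5, 10.3]
grip_width: 0.0523
grasp_force: 64.8
```

```bash
python3 o.py
```

```text
[0.5423 0.0351 0.1062] yaw 0.361 F [-3.6  2.5 10.3] T [0.3  0.66 0.78] j6 2.844
captop z 0.11974509026130008 (array([0.5412, 0.0335]), np.float64(0.0269), 292)
```

{"op": "apply_moves", "data": {
  "steps": [
    [[0,0,0],[0,0,0],1],
    [[0,0,0],[0,0,0],1],
    [[0,0,0],[0,0,0],1],
    [[0,0,0],[0,0,0],1],
    [[0,0,0],[0,0,0],1],
    [[0,0,0],[0,0,0],1],
    [[0,0,0],[0,0,0],1],
    [[0,0,0],[0,0,0],1]
  ]
}}

```text
clock: 18.03
eef_pos: [0.5415, 0.0338, 0.1039]
tool_rot: [0.984, 0.178, -0.0, -0.0]
ft_force: [0.1, 0.6, 0.9]
grip_width: 0.0853
grasp_force: 0.0
```

{"op": "apply_moves", "data": {
  "steps": [
    [[0,0,-0.05],[0,0,0],1],
    [[0,0,-0.1],[0,0,0],1],
    [[0,0,-0.1],[0,0,0],1],
    [[0,0,-0.1],[0,0,0],1],
    [[0,0,-0.1],[0,0,0],1],
    [[0,0,0],[0,0,0],1],
    [[0,0,0],[0,0,0],1],
    [[0,0,0],[0,0,0],1]
  ]
}}

```text
clock: 18.7
eef_pos: [0.5412, 0.0338, 0.1938]
tool_rot: [0.984, 0.178, -0.0, -0.0]
ft_force: [-0.8, -0.4, 0.2]
grip_width: 0.0853
grasp_force: 0.0
```

Run:
```python
from h import *
o,c,im,d,P=shot();a,e=camera('scene')
print(o['eef_pos'],o['grip_width'],o['ft_force'])
org=(im[...,0]>im[...,2].astype(int)*1.6)&(np.hypot(P[...,0]-.541,P[...,1]-.033)<.04)&(P[...,2]>.09)
q=P[org];zt=np.percentile(q[:,2],70);t=org&(abs(P[...,2]-zt)<.004);print('top',zt,np.median(P[t][:,2]),fitmask(c,t,.119))
q=P[t];A=np.c_[q[:,:2]-[.541,.033],np.ones(len(q))];print('plane',np.linalg.lstsq(A,q[:,2],rcond=None)[0])
save('end.png',np.hstack([cv2.resize(a[175:285,280:390],(400,400),interpolation=cv2.INTER_CUBIC),cv2.resize(im,(400,400))]))
```

```text
[0.5412015  0.03381838 0.19376534] 0.08532547788812085 [-0.82465409 -0.43530975  0.21139062]
top 0.1198071135217055 0.11949581492176985 (array([0.5403, 0.0336]), np.float64(0.0264), 217)
plane [-0.00623906 -0.00133094  0.11947412]
```

View pics/end.png

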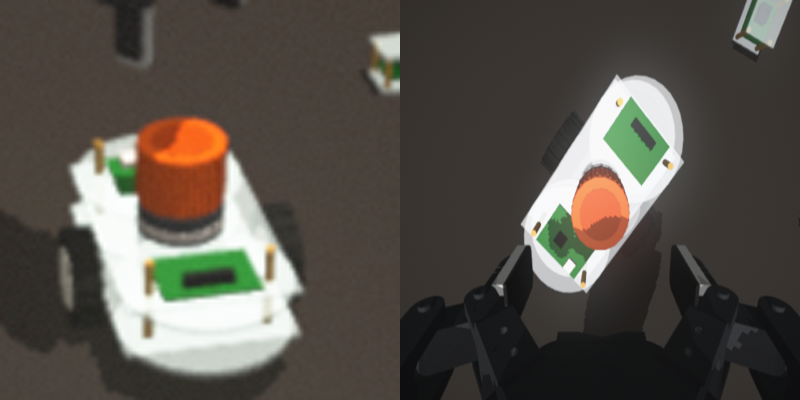

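The cap sits level in both views, with its centre about 4.5–5 mm below the rim and within 1 mm of the axis. A clear tight stop was felt, with torque rising to 0.78 N m. The gripper is clear, so I'm handing it in.

```bash
python3 -c "
from workcell import bot
print(bot.job_done())"
```

```text
the job is handed in; nothing more can be done
None
```

I screwed the large orange cap forward onto the neck until it met a firm stop, let go, backed the gripper clear and handed the job in; the hand-in returned no verdict, and my last measurement put the cap level, about 4.5 mm below the rim and within about 1 mm of the neck's axis.

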